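# Index the glass stopper round to the inspection lamp

### The job

In the glass studio, a ball-shaped amber glass stopper stands in a cup on the round index table, one position away from the small inspection lamp fixed to the table's base. Push the index table round by one of its upright steel posts, one detent and by the short way, until it clicks in with the ball stopper right in front of the lamp. Do not push on the glass: both glass pieces must stay standing in their cups.

Things in the scene. Friction and masses are not known exactly. Their poses are not given: they have to be found in the camera images.
- index_base: Fixed grey round housing under the disc, 250 mm across; origin on the turning axis at bench level, z up. An inspection lamp (black head, 16 mm stem, top 128 mm high) stands on its arm 160 to 192 mm from the axis toward its own -x. Disc cups (56 mm wide, 12 mm tall, 75 mm from the axis) at joint 0 lie toward its +x, +y, -x, -y; posts lie between, at 45, 135, 225, 315 degrees.
- index_disc (a joint): Disc angle, rad, 0 at start, + anticlockwise from above. Steel, 280 mm wide, top 66 mm above the bench; four steel posts 18 mm thick, 125 mm from the axis, tops 121 mm above the bench, to push it by; cups and posts turn with it. Detent every 90 degrees: leaving takes about 6 N at a post (more if fast); past 45 degrees it pulls itself into the next within 2 s and stays.
- stopper: Ball stopper of amber glass standing loose in a cup: round foot 42 mm across, ball 44 mm, small finial, 70 mm tall, about 110 g. Origin at the centre of its underside, 66 mm above the bench, z up. It starts in the cup toward the base's +y or -y, a quarter turn from the cup at the lamp (-x).
- vial: Straight plain cylinder of amber glass, 40 mm across, 60 mm tall, about 120 g, standing loose in the cup opposite the stopper. Origin at the centre of its underside, 66 mm above the bench.
There are look-alikes about, which are no part of the job. Leave any green or red look-alike of the vial alone.

How it is judged:
By the outcome, as a careful person would: the job done as asked, in the order asked, and still so for the second after the job is handed in, with the robot touching nothing.
It also fails if it takes over 38 s, if anything falls off the work surface, if the arm or the gripper's body presses on something with over 40 N, if the wrist force passes 120 N, or if a joint passes its speed limit or range.

### The arm

A 6-joint arm with a two-finger parallel gripper is mounted at the origin on the work surface. World frame = base frame: x ahead of the robot, y to its left, z up, the work surface at z = 0. Lengths are in m, angles in degrees, forces in N, time in s.
With the tool pointing down it reaches from about 0.375 to 0.9 m from the base axis. Payload 3.1 kg.
Tool frame: the origin (TCP) lies on the centre line of the jaws, within the pads' length; the fingertips stand 14 mm ahead of it and the grasp point (between the pads) lies 5 mm behind it (bot.tips_ahead is the distance from the TCP to the fingertips, in m); z points along the fingers, y is the line along which they close (so a half turn about z gives the same grasp; the last joint's range is limited). The gripper opens to 87 mm and grips with 3 to 60 N. Pads are 19 mm wide; open, the fingers measure 117 mm over their backs; the gripper's body (75 mm by 190 mm) begins 51 mm behind the grasp point.
Start: joints at [60.533, 30.224, 82.088, -0, 67.689, -10.227], TCP at [0.206, 0.59, 0.237] pointing down, gripper open.
Joint ranges: [-176.69, 176.69], [-43.24, 126.21], [12.49, 139.97], [-82, 262], [0, 151.66], [-163.58, 163.58]. Speed limits (degrees/s): [159.86, 159.86, 180, 180, 180, 180].

### API

Orientations are given as a 3x3 rotation matrix whose columns are the frame's x, y, z axes.
In Python, from rig import bot gives the robot as it stands.
- The arm moves only by the tool play_rows, never from a script. Its argument "moves" is a list that holds one entry, the list of rows, each a list of 6 numbers: the shift along the tool's x, y, z in mm, then the turn, a rotation vector about the tool's x, y, z in rad. A call has 1 to 5 rows; each row shifts and turns the commanded pose from where the row before left it, along the tool's axes as they then stand; what a row does not reach is not made up. A row lasts 1/10 s, in which the tool goes at most 50 mm and 8.59 degrees, less where a joint would pass 70% of its speed; a pose out of reach is approached as far as the arm can. A call with a gripper value outside its range is refused whole. "fingers" is the opening, from -1 (shut) to 1 (fully open), set as the call begins (left out, the last holds). The fingers move at their own pace and stop on an object; the grip force is fixed at half the most. Time passes only in rows, so rows that do not move let the fingers close. It gives the time, the measured TCP pose, the force, the opening and the grip force at its end, in the units of the state.
- bot.read_state(): the state, without advancing time (a new reading comes with each control period).
- bot.capture(name): name is "scene" or "top" or "wrist"; returns a dict with "image" (480x640x3 uint8, blue, green, red), "fx", "fy", "cx", "cy" (pixels), "R" (3x3) and "t" (3): a world point X has camera coordinates R X + t. Camera axes: x right, y down, z forward; pixel columns grow to the right and rows downward; lengths in m; the calibration is good to about 2 mm. A picture is of the moment at which its call begins. There is no depth.
- bot.hand_in(): hands the job in; it is judged then, once.
Trained networks look in a picture, given as the dict that the camera call returned (one of the last four; its "shot" number tells which), for a name from the list of things; names that differ only in an ending like _2 or _b are one class to them, and where a whole thing is asked for, a point or a joint stands for the part that bears it (a point fixed in the world has none). Each returns a list of dicts, best first, with "confidence" (0 to 1); they miss things now and then, are a little off and sometimes report something else, mostly with a low value. They report only what shows in the picture. A call takes as long as a camera call. They do not tell look-alikes from the thing itself.
- bot.search_frame(picture, query): "centre" ([column, row] in pixels, amid what is visible of it).
- bot.silhouettes(picture, query): "pixels" (480x640 bool, what is visible of it) and "centre" ([column, row] in pixels, amid what is visible of it).
- bot.pinpoint(picture, query): "centre" ([column, row] in pixels: a listed point, or the origin of a listed thing).
The state is a dict: "time_s": time; "joint_positions": joint angles; "qvel": joint speeds; "tau": joint torques, N m; "position": TCP position; "tcp_rot": TCP orientation; "force": force on the tool from outside, world axes, zero at the start; "moment": the same for the moment, N m; "opening": opening from 0.0 (shut) to 1.0 (fully open); "grasp_force": force on a finger pad.
Only numpy, scipy, OpenCV 4.12 (cv2) and the standard library are available. Lean on these libraries where they do the work, as an engineer would, in place of code of your own. Each camera call takes 0.05 s, during which the arm holds its last target. There are 200 camera calls.

## Working session

There is one attempt and no reset: what is moved stays moved. The work goes in short steps, Python scripts to look and compute and a tool call to move; the robot and the scene stay as the last step left them, time stands still between calls to the robot, and variables do not carry over. Pictures are saved under pics/ and viewed, at most 10 in all, crops included, and the job is handed in when it is done.

Besides the shell and the picture viewer there is one more tool, called after "Request:" as a command line: name --argument value ..., lists and objects as JSON in quotes. play_rows: Moves the arm, as the interface text tells. Its arguments: {"type":"object","properties":{"moves":{"type":"array","items":{"type":"array","items":{"type":"array","items":{"type":"number"}}}},"fingers":{"type":"number"}},"required":["moves"]}

```bash
mkdir -p pics
cat > h.py <<'E'
import numpy as np,cv2
from rig import bot
def ray(p,uv,z):
    R=np.array(p["R"]);t=np.array(p["t"]);c=-R.T@t
    d=R.T@np.array([(uv[0]-p["cx"])/p["fx"],(uv[1]-p["cy"])/p["fy"],1])
    return (c+d*(z-c[2])/d[2]).round(4)
def proj(p,X):
    q=np.array(p["R"])@np.array(X)+np.array(p["t"]);return [p["fx"]*q[0]/q[2]+p["cx"],p["fy"]*q[1]/q[2]+p["cy"]]
E
python3 - <<'E'
from h import *
for n in("top","scene"):
    p=bot.capture(n);cv2.imwrite(f"pics/{n}1.png",p["image"])
    print(n,"cam",-np.array(p["R"]).T@np.array(p["t"]))
    for q,z in(("index_base",0),("index_disc",.066),("stopper",.066),("vial",.066)):
        for d in bot.pinpoint(p,q)[:3]: print(q,d["confidence"],d["centre"],ray(p,d["centre"],z))
s=bot.read_state();print(s["time_s"],s["position"],s["tcp_rot"])
E
```

```text
top cam [0.31003026 0.04945818 0.90586953]
index_base 0.58 [327.8, 201.0] [0.5501 0.0299 0.    ]Traceback (most recent call last):
  File "<stdin>", line 6, in <module>
ValueError: it knows: index_base, stopper, vial
```

View pics/top1.png

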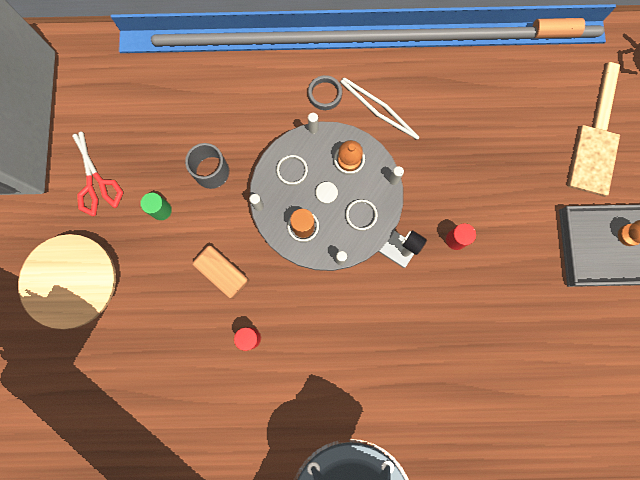

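Run:
```python
from h import *
p=bot.capture("top")
for q,z in(("index_base",0),("stopper",.066),("vial",.066)):
    for d in bot.pinpoint(p,q)[:3]: print(q,d["confidence"],d["centre"],ray(p,d["centre"],z))
P=np.array([ray(p,u,.121) for u in((313,117),(399,171),(342,256),(254,199))]);c=P.mean(0)
print(P,c,[np.degrees(np.arctan2(*(x-c)[1::-1])) for x in P],np.linalg.norm((P-c)[:,:2],axis=1))
print("disc hub",ray(p,(327,192),.066),"lamp",ray(p,(414,242),.128))
p=bot.capture("scene");cv2.imwrite("pics/scene1.png",p["image"])
print("cam",-np.array(p["R"]).T@np.array(p["t"]))
for q,z in(("index_base",0),("stopper",.066),("vial",.066)):
    for d in bot.pinpoint(p,q)[:3]: print(q,d["confidence"],d["centre"],ray(p,d["centre"],z))
s=bot.read_state();print(s["time_s"],s["position"],s["tcp_rot"])
```

```text
index_base 0.86 [329.2, 203.1] [0.5459 0.0272 0.    ]
stopper 0.61 [350.7, 158.2] [ 0.6128 -0.0127  0.066 ]
vial 0.95 [304.4, 226.6] [0.4862 0.0744 0.066 ]
vial 0.91 [162.4, 212.3] [0.5181 0.3303 0.066 ]
vial 0.64 [453.9, 237.3] [ 0.461 -0.192  0.066]
[[ 0.6696  0.0547  0.121 ]
 [ 0.5682 -0.0904  0.121 ]
 [ 0.4236  0.0112  0.121 ]
 [ 0.5243  0.1574  0.121 ]] [0.546425 0.033225 0.121   ] [np.float64(9.889852550896448), np.float64(-80.0105287217198), np.float64(-169.83375966232362), np.float64(100.10271175463811)] [0.12503302 0.12552805 0.12478414 0.12613067]
disc hub [0.5495 0.0324 0.066 ] lamp [ 0.4434 -0.1079  0.128 ]
cam [0.88554509 0.12918375 0.62015034]
index_base 0.89 [290.3, 299.1] [0.5447 0.0296 0.    ]
stopper 0.66 [247.9, 313.7] [ 0.6129 -0.0136  0.066 ]
stopper 0.61 [290.1, 295.3] [0.5749 0.0388 0.066 ]
vial 0.84 [325.2, 248.8] [0.4857 0.0763 0.066 ]
vial 0.77 [394.8, 195.4] [0.3564 0.1766 0.066 ]
vial 0.71 [160.6, 240.1] [ 0.5091 -0.181   0.066 ]
0.5 [0.20591989 0.59007842 0.23651252] [[-9.44149955e-01  3.29516102e-01  1.28948905e-05]
 [ 3.29516102e-01  9.44149955e-01 -2.62783390e-05]
 [-2.08338462e-05 -2.05616185e-05 -1.00000000e+00]]
```

View pics/scene1.png

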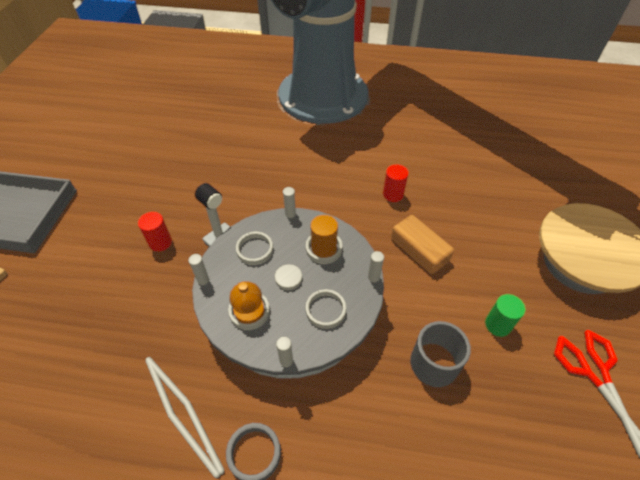

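Request:
play_rows --moves '[[[-27.5, -21.7, 0, 0, 0, 0], [-27.5, -21.7, 0, 0, 0, 0], [-27.5, -21.7, 0, 0, 0, 0], [-27.5, -21.7, 0, 0, 0, 0], [-27.5, -21.7, 0, 0, 0, 0]]]' --fingers -1

```text
time_s: 1.0
position: [0.3006, 0.4413, 0.2367]
tcp_rot: [[-0.944, 0.329, 0.0], [0.329, 0.944, 0.0], [-0.0, 0.0, -1.0]]
force: [0.6, -0.3, -0.6]
opening: 0.635
grasp_force: 0.0
```

Request:
play_rows --moves '[[[-27.5, -21.7, 0, 0, 0, 0], [-27.5, -21.7, 0, 0, 0, 0], [-27.5, -21.7, 0, 0, 0, 0], [-27.5, -21.7, 0, 0, 0, 0], [-27.5, -21.7, 0, 0, 0, 0]]]'

```text
time_s: 1.5
position: [0.3948, 0.2934, 0.2368]
tcp_rot: [[-0.944, 0.329, 0.001], [0.329, 0.944, 0.0], [-0.001, 0.001, -1.0]]
force: [-0.6, -0.1, -0.3]
opening: 0.171
grasp_force: 0.0
```

Request:
play_rows --moves '[[[-27.5, -21.7, 0, 0, 0, 0], [-27.5, -21.7, 0, 0, 0, 0], [-27.5, -21.7, 0, 0, 0, 0], [-27.5, -21.7, 0, 0, 0, 0], [-27.5, -21.7, 0, 0, 0, 0]]]'

```text
time_s: 2.0
position: [0.4889, 0.1455, 0.2368]
tcp_rot: [[-0.944, 0.33, 0.001], [0.33, 0.944, 0.0], [-0.001, 0.0, -1.0]]
force: [0.4, 0.2, 0.1]
opening: 0.004
grasp_force: 0.0
```

Request:
play_rows --moves '[[[0, 0, 0, 0, 0, 0.14], [0, 0, 0, 0, 0, 0.14], [0, 0, 0, 0, 0, 0.14], [0, 0, 0, 0, 0, 0.14], [0, 0, 0, 0, 0, 0.14]]]'

```text
time_s: 2.5
position: [0.4882, 0.1467, 0.2367]
tcp_rot: [[-0.505, 0.863, 0.0], [0.863, 0.505, 0.0], [-0.0, 0.0, -1.0]]
force: [0.2, -0.0, -0.3]
opening: 0.004
grasp_force: 0.0
```

```bash
cat > st.py <<'E'
from h import *
s=bot.read_state();T=np.array(s["tcp_rot"]);x=np.array(s["position"]);C=np.array([.5465,.0328])
d=x[:2]-C;print(s["time_s"],x,"r",np.linalg.norm(d),"ang",np.degrees(np.arctan2(d[1],d[0])),"toolx",np.degrees(np.arctan2(T[1,0],T[0,0])),s["force"],s["opening"],s["joint_positions"])
E
python3 st.py
```

```text
2.5 [0.48823155 0.14673414 0.23670221] r 0.12796952872028095 ang 117.08621389739507 toolx 120.30837484597821 [ 0.19637556 -0.03456264 -0.2677637 ] 0.004206491295638119 [ 4.15116953e+00  2.13658219e+01  9.84236125e+01  1.58095101e-03
  6.01912186e+01 -2.61579921e+01]
```

Request:
play_rows --moves '[[[0, 0, 25, 0, 0, 0.056], [0, 0, 25, 0, 0, 0], [0, 0, 25, 0, 0, 0], [0, 0, 25, 0, 0, 0], [0, 0, 25, 0, 0, 0]]]'

```text
time_s: 3.0
position: [0.4885, 0.1469, 0.1109]
tcp_rot: [[-0.461, 0.887, 0.001], [0.887, 0.461, 0.0], [-0.0, 0.001, -1.0]]
force: [0.2, -0.2, -0.5]
opening: 0.004
grasp_force: 0.0
```

Request:
play_rows --moves '[[[0, 0, 3, 0, 0, 0], [-0.1, 4, 0, 0, 0, 0.031], [-0.1, 4, 0, 0, 0, 0.031], [-0.1, 4, 0, 0, 0, 0.031], [-0.1, 4, 0, 0, 0, 0.031]]]'

```text
time_s: 3.5
position: [0.5037, 0.1534, 0.1098]
tcp_rot: [[-0.346, 0.938, 0.002], [0.938, 0.346, 0.0], [-0.0, 0.002, -1.0]]
force: [0.8, 0.6, -0.4]
opening: 0.005
grasp_force: 0.0
```

Request:
play_rows --moves '[[[-0.1, 4, 0, 0, 0, 0.031], [-0.1, 4, 0, 0, 0, 0.031], [-0.1, 4, 0, 0, 0, 0.031], [-0.1, 4, 0, 0, 0, 0.031], [-0.1, 4, 0, 0, 0, 0.031]]]'

```text
time_s: 4.0
position: [0.5206, 0.1585, 0.1096]
tcp_rot: [[-0.198, 0.98, -0.003], [0.98, 0.198, -0.0], [0.0, -0.003, -1.0]]
force: [-4.1, 0.1, 3.1]
opening: 0.007
grasp_force: 2.2
```

```bash
python3 st.py
python3 - <<'E'
from h import *
p=bot.capture("scene");cv2.imwrite("pics/scene2.png",p["image"])
E
```

```text
4.0 [0.5206177  0.15845199 0.10959238] r 0.12828996627396314 ang 101.63922031473986 toolx 101.39818549782302 [-4.11082503  0.0963674   3.0730909 ] 0.007283774366473344 [ 5.16081761e+00  3.47377720e+01  9.98828621e+01 -5.69937796e-03
  4.55663950e+01 -6.23339768e+00]
```

View pics/scene2.png

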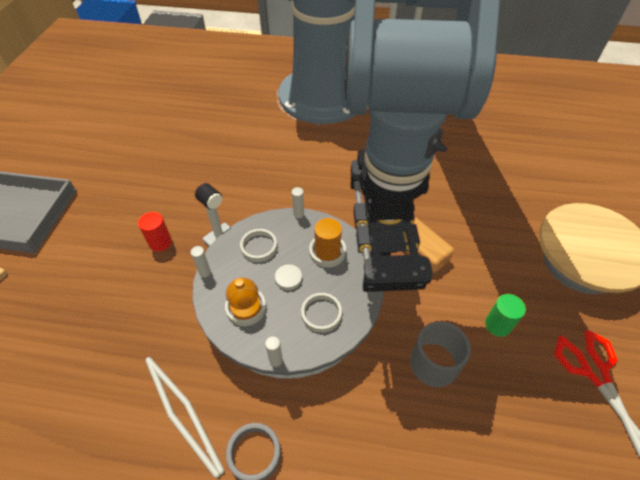

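The disc has begun to turn clockwise (front post now at 274,350), and both glass pieces are upright at (242,297) and (328,240).

Request:
play_rows --moves '[[[-0.1, 4, 0, 0, 0, 0.031], [-0.1, 4, 0, 0, 0, 0.031], [-0.1, 4, 0, 0, 0, 0.031], [-0.1, 4, 0, 0, 0, 0.031], [-0.1, 4, 0, 0, 0, 0.031]]]'

```text
time_s: 4.55
position: [0.5392, 0.1611, 0.1095]
tcp_rot: [[-0.044, 0.999, -0.006], [0.999, 0.044, 0.0], [0.0, -0.006, -1.0]]
force: [-6.4, 1.2, 5.8]
opening: 0.007
grasp_force: 3.6
```

Request:
play_rows --moves '[[[-0.1, 4, 0, 0, 0, 0.031], [-0.1, 4, 0, 0, 0, 0.031], [-0.1, 4, 0, 0, 0, 0.031], [-0.1, 4, 0, 0, 0, 0.031], [-0.1, 4, 0, 0, 0, 0.031]]]'

```text
time_s: 5.05
position: [0.5587, 0.161, 0.1095]
tcp_rot: [[0.111, 0.994, -0.006], [0.994, -0.111, 0.001], [0.001, -0.007, -1.0]]
force: [-6.7, 3.2, 5.6]
opening: 0.005
grasp_force: 4.1
```

Request:
play_rows --moves '[[[-0.1, 4, 0, 0, 0, 0.031], [-0.1, 4, 0, 0, 0, 0.031], [-0.1, 4, 0, 0, 0, 0.031], [-0.1, 4, 0, 0, 0, 0.031], [-0.1, 4, 0, 0, 0, 0.031]]]'

```text
time_s: 5.55
position: [0.5792, 0.1575, 0.1096]
tcp_rot: [[0.263, 0.965, -0.004], [0.965, -0.263, 0.002], [0.001, -0.005, -1.0]]
force: [-4.6, 4.3, 4.0]
opening: 0.005
grasp_force: 3.3
```

Request:
play_rows --moves '[[[-0.1, 4, 0, 0, 0, 0.031], [-0.1, 4, 0, 0, 0, 0.031], [-0.1, 4, 0, 0, 0, 0.031], [-0.1, 4, 0, 0, 0, 0.031], [-0.1, 4, 0, 0, 0, 0.031]]]'

```text
time_s: 6.05
position: [0.6006, 0.1499, 0.1096]
tcp_rot: [[0.409, 0.913, 0.001], [0.913, -0.409, 0.001], [0.001, 0.001, -1.0]]
force: [-1.9, 3.5, 2.5]
opening: 0.004
grasp_force: 1.6
```

```bash
python3 st.py
python3 - <<'E'
from h import *
p=bot.capture("scene");cv2.imwrite("pics/scene3.png",p["image"])
E
```

```text
6.05 [0.60056383 0.14986505 0.10955866] r 0.12894620534674398 ang 65.21122193592272 toolx 65.8564211336072 [-1.87471779  3.45748495  2.49545116] 0.0035967292520043105 [3.65357291e+00 3.89304361e+01 8.89552847e+01 7.23790825e-02
 5.20491982e+01 2.77526940e+01]
```

View pics/scene3.png

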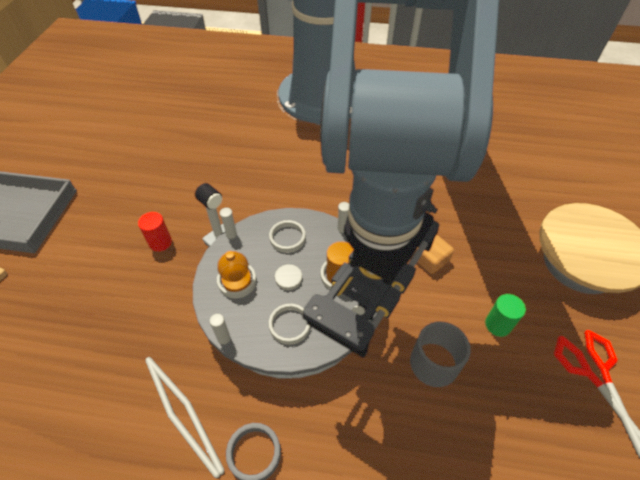

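The disc is at about -45°, with both pieces upright at (234,272) and (340,262). A little more pushing will take it past halfway.

Request:
play_rows --moves '[[[-0.1, 4, 0, 0, 0, 0.031], [-0.1, 4, 0, 0, 0, 0.031], [-0.1, 4, 0, 0, 0, 0.031], [0, 0, 0, 0, 0, 0], [0, 0, 0, 0, 0, 0]]]'

```text
time_s: 6.6
position: [0.6112, 0.143, 0.1083]
tcp_rot: [[0.491, 0.871, 0.0], [0.871, -0.491, -0.0], [-0.0, 0.0, -1.0]]
force: [0.2, 0.5, 0.9]
opening: 0.004
grasp_force: 0.0
```

Request:
play_rows --moves '[[[0, 0, 0, 0, 0, 0], [0, 0, 0, 0, 0, 0], [0, 0, 0, 0, 0, 0], [0, 0, 0, 0, 0, 0], [0, 0, 0, 0, 0, 0]]]'

```text
time_s: 7.1
position: [0.6109, 0.1437, 0.1086]
tcp_rot: [[0.491, 0.871, 0.0], [0.871, -0.491, -0.0], [-0.0, 0.0, -1.0]]
force: [-0.1, -0.4, -0.1]
opening: 0.006
grasp_force: 0.0
```

```bash
python3 st.py
python3 - <<'E'
from h import *
p=bot.capture("scene");cv2.imwrite("pics/scene4.png",p["image"])
E
```

```text
7.1 [0.61088996 0.1436506  0.10857263] r 0.1281948601631302 ang 59.848914199993736 toolx 60.61550538471115 [-0.07073151 -0.355981   -0.09221798] 0.006113850242700692 [ 3.04547415e+00  3.95513773e+01  8.76108043e+01 -1.96473535e-03
  5.28366030e+01  3.24311556e+01]
```

View pics/scene4.png

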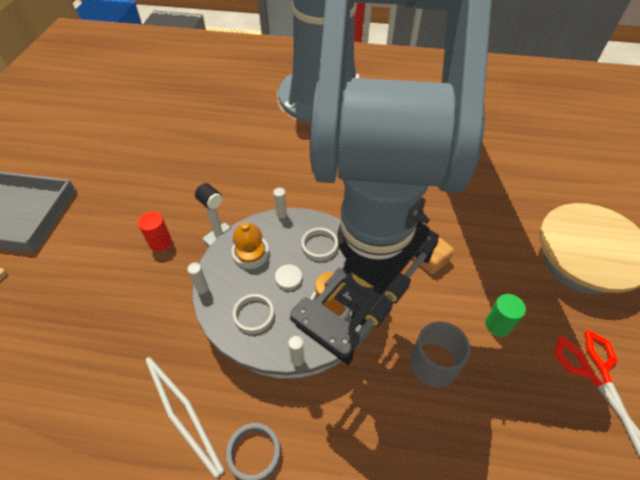

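It has snapped past halfway: the stopper is nearly at the lamp (248,242), and the fingers touch nothing. I'll let it settle, then lift.

Request:
play_rows --moves '[[[0, 0, 0, 0, 0, 0], [0, 0, 0, 0, 0, 0], [0, 0, 0, 0, 0, 0], [0, 0, 0, 0, 0, 0], [0, 0, 0, 0, 0, 0]]]'

```text
time_s: 7.65
position: [0.6109, 0.1436, 0.1086]
tcp_rot: [[0.491, 0.871, 0.0], [0.871, -0.491, -0.0], [0.0, 0.0, -1.0]]
force: [-0.6, -0.4, 0.4]
opening: 0.007
grasp_force: 0.0
```

Request:
play_rows --moves '[[[0, 0, 0, 0, 0, 0], [0, 0, 0, 0, 0, 0], [0, 0, 0, 0, 0, 0], [0, 0, 0, 0, 0, 0], [0, 0, 0, 0, 0, 0]]]'

```text
time_s: 8.15
position: [0.6109, 0.1436, 0.1085]
tcp_rot: [[0.491, 0.871, -0.0], [0.871, -0.491, -0.0], [-0.0, -0.0, -1.0]]
force: [-0.1, 0.4, -0.6]
opening: 0.001
grasp_force: 0.0
```

Request:
play_rows --moves '[[[0, 0, -20, 0, 0, 0], [0, 0, -30, 0, 0, 0], [0, 0, -30, 0, 0, 0], [0, 0, -30, 0, 0, 0], [0, 0, -30, 0, 0, 0]]]'

```text
time_s: 8.65
position: [0.6107, 0.1436, 0.2497]
tcp_rot: [[0.491, 0.871, -0.0], [0.871, -0.491, -0.0], [-0.0, -0.0, -1.0]]
force: [-0.1, 0.0, 0.1]
opening: 0.008
grasp_force: 0.0
```

Request:
play_rows --moves '[[[40, -20, 0, 0, 0, 0], [40, -20, 0, 0, 0, 0], [40, -20, 0, 0, 0, 0], [40, -20, 0, 0, 0, 0], [0, 0, 0, 0, 0, 0]]]'

```text
time_s: 9.15
position: [0.6189, 0.3282, 0.2484]
tcp_rot: [[0.486, 0.874, 0.001], [0.874, -0.486, 0.003], [0.003, -0.001, -1.0]]
force: [-0.5, -0.8, 0.0]
opening: 0.005
grasp_force: 0.0
```

```bash
python3 st.py
python3 - <<'E'
from h import *
p=bot.capture("scene");cv2.imwrite("pics/scene5.png",p["image"])
for q in("stopper","vial"):
    for d in bot.pinpoint(p,q)[:2]: print(q,d["confidence"],ray(p,d["centre"],.066))
E
```

```text
9.15 [0.61889213 0.32817185 0.24835178] r 0.3041137153044435 ang 76.22893689785728 toolx 60.951608070613275 [-0.48107412 -0.81101931  0.02627648] 0.004735926401516301 [18.7547222  35.63774294 69.47299786  0.15533036 74.78537087 47.76242186]
stopper 0.78 [ 0.5023 -0.0296  0.066 ]
vial 0.93 [0.5827 0.3253 0.066 ]
vial 0.92 [ 0.5124 -0.1792  0.066 ]
```

View pics/scene5.png

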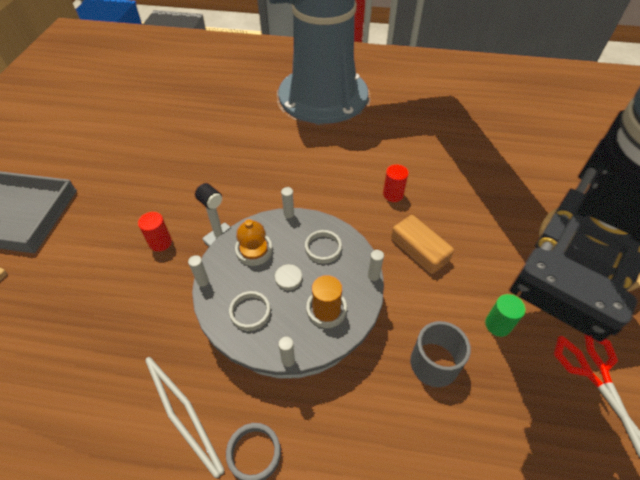

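The stopper (252,240) is upright in the cup at the lamp and the vial (326,298) is upright opposite. The posts are within about 2 px of their starting marks, so I'll wait another second and check they have settled.

Request:
play_rows --moves '[[[0, 0, 0, 0, 0, 0], [0, 0, 0, 0, 0, 0], [0, 0, 0, 0, 0, 0], [0, 0, 0, 0, 0, 0], [0, 0, 0, 0, 0, 0]]]'

```text
time_s: 9.8
position: [0.6199, 0.3218, 0.2487]
tcp_rot: [[0.491, 0.871, 0.0], [0.871, -0.491, 0.0], [0.0, 0.0, -1.0]]
force: [0.8, 0.6, 0.1]
opening: 0.003
grasp_force: 0.0
```

Request:
play_rows --moves '[[[0, 0, 0, 0, 0, 0], [0, 0, 0, 0, 0, 0], [0, 0, 0, 0, 0, 0], [0, 0, 0, 0, 0, 0], [0, 0, 0, 0, 0, 0]]]'

```text
time_s: 10.3
position: [0.6197, 0.3223, 0.2485]
tcp_rot: [[0.491, 0.871, 0.0], [0.871, -0.491, -0.0], [-0.0, 0.0, -1.0]]
force: [-0.1, -0.5, 0.3]
opening: 0.005
grasp_force: 0.0
```

Run:
```python
from h import *
p=bot.capture("scene");im=p["image"]
ims=[cv2.imread(f"pics/scene{i}.png") for i in(1,5)]+[im]
def tops(im):  # match original post patches
    r=[]
    for u,v in((289,202),(198,268),(285,351)):
        t=ims[0][v-20:v+18,u-9:u+10];w=im[v-32:v+30,u-21:u+22]
        m=cv2.matchTemplate(w,t,cv2.TM_CCOEFF_NORMED);_,c,_,l=cv2.minMaxLoc(m);r.append((l[0]-12,l[1]-12,round(c,2)))
    return r
for i in ims: print(tops(i))
for d in bot.pinpoint(p,"stopper")[:1]: print(d["confidence"],ray(p,d["centre"],.066))
```

```text
[(0, 0, 1.0), (0, 0, 1.0), (0, 0, 1.0)]
[(-2, 0, 0.98), (0, 1, 0.98), (2, 0, 1.0)]
[(-2, 0, 0.98), (0, 1, 0.98), (2, 0, 1.0)]
0.77 [ 0.5042 -0.0342  0.066 ]
```

```bash
python3 -c "
from rig import bot
print(bot.hand_in())"
```

```text
the job is handed in; nothing more can be done
None
```

The index table was pushed one detent clockwise (the short way) by a post and came to rest about 1° short of the exact 90°, with the ball stopper in front of the lamp and both glass pieces standing; the job is handed in, with no verdict returned.

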